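Lay out the microscope instrument tray

ROBOT

A 6-joint arm with a two-finger parallel gripper is mounted at the origin on a cart in front of the work surface, level with it; the furniture and walls round the work are solid. World frame = base frame: x ahead of the robot, y to its left, z up, the work surface at z = 0. Lengths are in m, angles in rad, forces in N, time in s.
With the tool pointing down it reaches from about 0.375 to 0.9 m from the base axis. Payload 3.1 kg.
Tool frame: the origin (TCP) lies between the finger pads; the fingertips stand 19 mm ahead of it and the grasp point (between the pads) is the TCP; z points along the fingers, y is the direction in which the jaws open and shut (so a half turn about z gives the same grasp; the last joint's range is limited). The gripper opens to 85 mm and grips with 20 to 120 N. Pads are 22 mm wide; open, the fingers measure 114 mm over their backs; the gripper's body (76 mm by 85 mm) begins 54 mm behind the grasp point. The pads swing forward as they close: fully open they stand 13 mm farther back than shut.
Start: joints at [1.167, 0.527, 1.433, -0, 1.181, -0.178], TCP at [0.139, 0.609, 0.25] pointing down, gripper open.
Joint ranges: [-3.08, 3.08], [-0.75, 2.2], [0.22, 2.44], [-1.43, 4.57], [0, 2.65], [-2.85, 2.85]. Speed limits (rad/s): [2.79, 2.79, 3.14, 3.14, 3.14, 3.14].

INTERFACE

Orientations are given as a unit quaternion [x, y, z, w].
In Python, from station import manip, optics, job gives the robot as it stands.
- The arm moves only by the shell command python3 -m inch 'ROWS' [OPENING] [FORCE]. ROWS is JSON, one flat list of numbers, 4 for each row, row after row: the shift along the world's x, y, z in cm, then the turn about the world's z in rad. A call has 1 to 20 rows; each row shifts and turns the commanded pose from where the row before left it; what a row does not reach is not made up. A row lasts 1/8 s, in which the tool goes at most 62.5 mm and 10.7 degrees, less where a joint would pass 70% of its speed; a pose out of reach is approached as far as the arm can. A call with a gripper value outside its range is refused whole. OPENING is the opening in per cent of the stroke, from 0 (shut) to 100 (fully open), set as the call begins (- or left out, the last holds). The fingers move at their own pace and stop on an object; FORCE is the grip in N (left out, the last holds). Time passes only in rows, so rows that do not move let the fingers close. It gives the time, the measured TCP pose, the force and the opening at its end, in the units of the state.
- manip.sense(): the state, without advancing time (a new reading comes with each control period).
- optics.snapshot(name): name is "side" or "top" or "wrist"; returns (picture, depth): 480x640x3 uint8, red, green, blue; 480x640 float32, m along the optical axis (not along the pixel's ray), 0 where there is no reading.
- optics.camera_model(name): a dict with "mtx" (3x3 intrinsics, pixels), "camera_from_world" (4x4, takes a point from world to camera coordinates); the wrist camera has in their place "tool_from_camera" (4x4, takes a point from camera to tool coordinates, whose origin is the TCP and whose axes are the flange's). Camera axes: x right, y up, looking along -z (the intrinsics and any distortion apply to the point x, -y, -z); pixel columns grow to the right and rows downward; lengths in m; the calibration is good to about 2 mm. The wrist camera is an equidistant fisheye: a pixel r from the principal point sees the ray r / f radians off the axis. A picture is of the moment at which its call begins: read the wrist's pose just before it. camera_model takes no time and is no camera call.
- job.sign_off(): hands the job in, once; it reports no verdict.
The state is a dict: "t": time; "q": joint angles; "qd": joint speeds; "tau": joint torques, N m; "tcp_pos": TCP position; "tool_rot": TCP orientation; "force": force on the tool from outside, world axes, zero at the start; "ft_torque": the same for the moment, N m; "finger_gap": opening from 0.0 (shut) to 1.0 (fully open).
Only numpy, scipy, OpenCV 4.12 (cv2) and the standard library are available. Lean on these libraries where they do the work, as an engineer would, in place of code of your own. Each camera call takes 0.05 s, during which the arm holds its last target.

TASK

Lay out the instrument tray for the microscope work: lay the steel tweezers flat in the long narrow compartment that runs along one whole side of the tray, and the oblong flat metal bracket flat in the small narrow compartment that lies crosswise to it. Each must rest on the tray's floor, straight along its own compartment; either end may point either way.

Things in the scene. Friction and masses are not known exactly. Their poses are not given: they have to be found in the camera images.
- tweezers: Plain steel tweezers lying on the worktop, 126 mm long (own x), 13 mm wide (own y) and 9 mm high, about 22 g. Origin at the middle of the length and width, on the underside; z is up. Grip them across the width near the middle of the length. Either end may point either way in the tray.
- bracket: Oblong flat aluminium bracket on the worktop, 84 mm long (own x), 28 mm wide (own y), 8 mm thick, about 50 g, a round hole near one end, an oblong one near the other. Origin at its centre, on the underside; z up. Grip it across the width at the middle; either end may point either way. (A square 40 mm plate of the same metal with one large hole is a bystander.)
- tray: Open plastic tray, grey floor, white walls, fixed, 178 mm (own x) by 156 mm (own y); floor top 4 mm and wall tops 18 mm above the worktop. Origin: centre of its underside; z up. Its LONG compartment, 170 x 40 mm inside, runs along x, centred at x 0, y -54 mm. Over the middle 56 mm both walls beside it are cut down to 1.5 mm above the floor, for fingers. The wide third compartment holds a gear.
- cross_slot (a point): Centre of the floor of the tray's small CROSSWISE compartment, 4 mm above the worktop, at x -60, y +22 mm in the tray; axes as the tray's. The compartment is 104 mm long along the tray's y and 50 mm wide inside (x); over the middle 56 mm both long walls are cut down to 1.5 mm above the floor, for fingers.
Mind the look-alikes: they are no part of the job. Leave any red look-alike of the bracket alone.

How it is judged:
By the outcome, as a careful person would: the job done as asked, in the order asked, and still so for the second after the job is handed in, with the robot touching nothing.
It also fails if it takes over 48 s, if anything falls off the work surface, if the arm or the gripper's body presses on something with over 40 N, if the wrist force passes 120 N, or if a joint passes its speed limit or range.

## Working session

There is one attempt and no reset: what is moved stays moved. The work goes in short steps, Python scripts to look and compute and a shell command to move; the robot and the scene stay as the last step left them, time stands still between calls to the robot, and variables do not carry over. Pictures are saved under pics/ and viewed, and the job is handed in when it is done.

```bash
mkdir -p pics; ls
cat > h.py <<'E'
import numpy as np, cv2
from station import manip, optics, job
def snap(name,fn):
    s=manip.sense(); p,d=optics.snapshot(name)
    cv2.imwrite('pics/'+fn+'.png',p[:,:,::-1]); np.savez('pics/'+fn+'.npz',p=p,d=d,pos=s['tcp_pos'],rot=s['tool_rot'],t=s['t'])
    return p,d
E
python3 - <<'E'
from h import *
for n in('top','side','wrist'):
    snap(n,n+'0'); m=optics.camera_model(n); print(n,{k:np.round(v,4).tolist() if not isinstance(v,str) else v for k,v in m.items()})
s=manip.sense(); print(s)
E
```

```text
pics
top {'mtx': [[579.4211, 0.0, 325.8847], [0.0, 579.4211, 239.5565], [0.0, 0.0, 1.0]], 'camera_from_world': [[0.0125, -0.9998, -0.017, 0.298], [0.9972, 0.0112, 0.0744, -0.4489], [-0.0742, -0.0179, 0.9971, -0.9972], [0.0, 0.0, 0.0, 1.0]]}
side {'mtx': [[500.6133, 0.0, 324.5609], [0.0, 500.6133, 249.2475], [0.0, 0.0, 1.0]], 'camera_from_world': [[0.9845, -0.1753, -0.0001, -0.3891], [0.0699, 0.3918, 0.9174, -0.1901], [-0.1608, -0.9032, 0.398, -0.5373], [0.0, 0.0, 0.0, 1.0]]}
wrist {'mtx': [[371.6483, 0.0, 322.5919], [0.0, 371.6483, 246.6891], [0.0, 0.0, 1.0]], 'tool_from_camera': [[-0.002, 0.9494, 0.3141, 0.0805], [1.0, 0.0022, -0.0001, -0.0002], [-0.0008, 0.3141, -0.9494, -0.1226], [0.0, 0.0, 0.0, 1.0]]}
{'t': 0.15, 'q': array([ 1.16751607e+00,  5.28269514e-01,  1.43362233e+00,  2.60780099e-05,
        1.18140737e+00, -1.78536849e-01]), 'qd': array([ 0.00057771, -0.00340326, -0.00409392,  0.0001094 , -0.00103076,
       -0.0013776 ]), 'tau': array([ 4.23459887e-04, -4.42743194e+01, -1.78276831e+01, -2.07854268e-04,
        5.62813584e-03,  9.09034213e-06]), 'tcp_pos': array([0.13906296, 0.60879455, 0.24954345]), 'tool_rot': array([ 1.12140248e-01,  9.93692023e-01, -8.13968139e-04, -2.56291684e-04]), 'force': array([-0.14826204,  0.18349893, -0.2097452 ]), 'ft_torque': array([-0.0088458 ,  0.0361769 ,  0.01678668]), 'finger_gap': 1.0013725697125464}
```

View pics/top0.png

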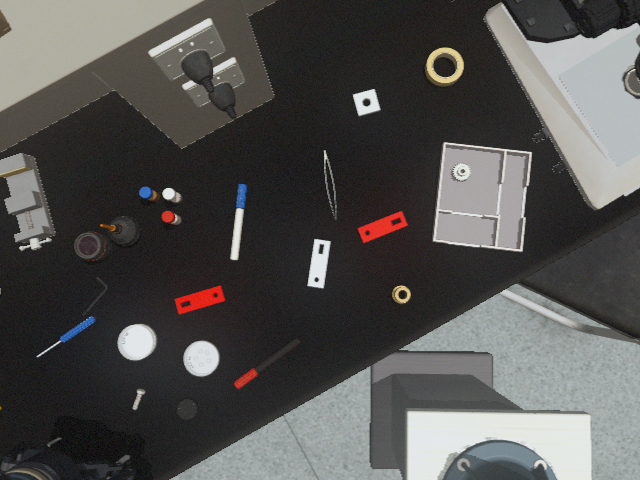

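View pics/side0.png

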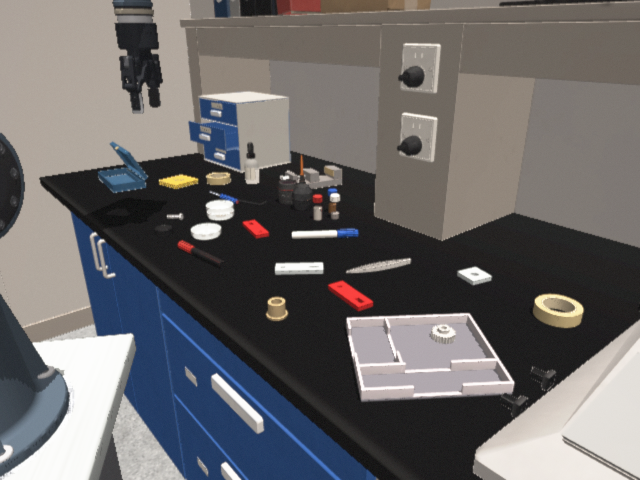

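View pics/wrist0.png

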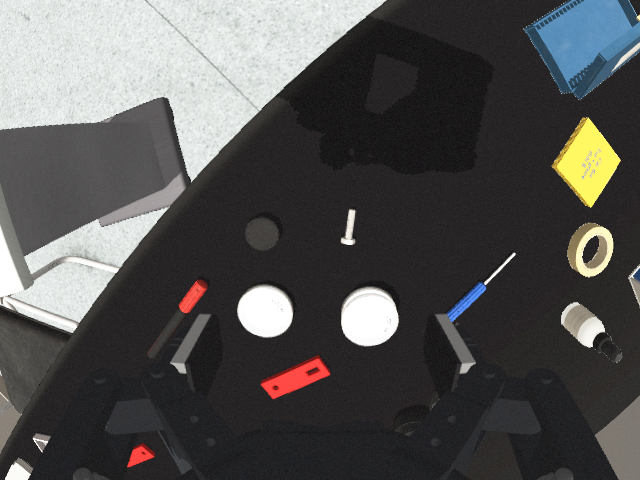

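Top view:
- White or steel candidates: bracket at (319,263), an oblong white bar with a round and an oblong hole. Tweezers at (330,185).
- Look-alikes: red bars at (383,227) and (200,300), the square plate at (367,102), the marker at (238,222), and the screwdriver and hex key on the left.
- Tray at (482,197): long compartment on the right at (513,200), crosswise one at the bottom at (467,230).

Next I measure these and check with a close crop.

```bash
cat >> h.py <<'E'
def cast(name,uv,z):
    m=optics.camera_model(name);K=m['mtx'];T=np.array(m['camera_from_world'])
    uv=np.atleast_2d(uv).astype(float)
    r=np.c_[(uv[:,0]-K[0][2])/K[0][0],-(uv[:,1]-K[1][2])/K[1][1],-np.ones(len(uv))]
    R=T[:3,:3];c=-R.T@T[:3,3]; d=r@R
    return c+d*((z-c[2])/d[:,2])[:,None]
def castw(f,uv,z):
    from scipy.spatial.transform import Rotation as Ro
    m=optics.camera_model('wrist');K=m['mtx'];T=np.array(m['tool_from_camera'])
    uv=np.atleast_2d(uv).astype(float); a=(uv-[K[0][2],K[1][2]])/K[0][0]
    th=np.linalg.norm(a,axis=1)+1e-12; s=np.sin(th)/th
    r=np.c_[a[:,0]*s,-a[:,1]*s,-np.cos(th)]
    R=Ro.from_quat(f['rot']).as_matrix(); c=R@T[:3,3]+f['pos']; d=r@(R@T[:3,:3]).T
    return c+d*((z-c[2])/d[:,2])[:,None]
def rect(P):
    (c,s,a)=cv2.minAreaRect((P[:,:2]*1000).astype(np.float32)); a=np.radians(a)
    if s[0]<s[1]: a+=np.pi/2; s=s[::-1]
    a=(a+np.pi/2)%np.pi-np.pi/2
    return np.round(c,1),np.round(s,1),round(a,3)
E
python3 - <<'E'
from h import *
p=np.load('pics/top0.npz')['p'];g=p.astype(int)
def blob(roi,name,z,th):
    x0,y0,x1,y1=roi; m=np.zeros(p.shape[:2],np.uint8); m[y0:y1,x0:x1]=(g[y0:y1,x0:x1].min(2)>th)*255
    n,l,st,c=cv2.connectedComponentsWithStats(m)
    k=l>0 if name=='tw' else l==1+np.argmax(st[1:,4])
    v,u=np.nonzero(k); print(name,len(u),rect(cast('top',np.c_[u,v],z)), cast('top',[[u.mean(),v.mean()]],z).round(4))
    return u,v
blob((300,230,340,300),'br',.008,100)
blob((315,145,345,225),'tw',.005,70)
blob((420,130,540,260),'tray',.018,110)
for b,(x0,y0,x1,y1) in {'c1':(280,140,420,300),'c2':(420,130,545,260)}.items():
    cv2.imwrite(f'pics/{b}.png',cv2.resize(p[y0:y1,x0:x1,::-1],None,fx=4,fy=4,interpolation=cv2.INTER_CUBIC))
E
```

```text
br 769 (array([404.1, 315.9]), array([85. , 29.9]), np.float64(-0.137)) [[0.4034 0.316  0.008 ]]
tw 252 (array([545.7, 298. ]), array([126.4,  15.9]), np.float64(0.176)) [[0.5496 0.2987 0.005 ]]
tray 8308 (array([524.6,  29.3]), array([178.9, 157.2]), np.float64(-0.107)) [[0.5222 0.0318 0.018 ]]
```

View pics/c1.png

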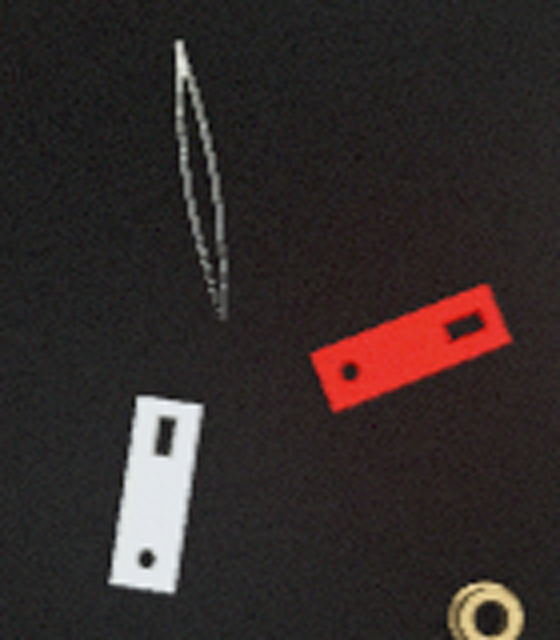

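View pics/c2.png

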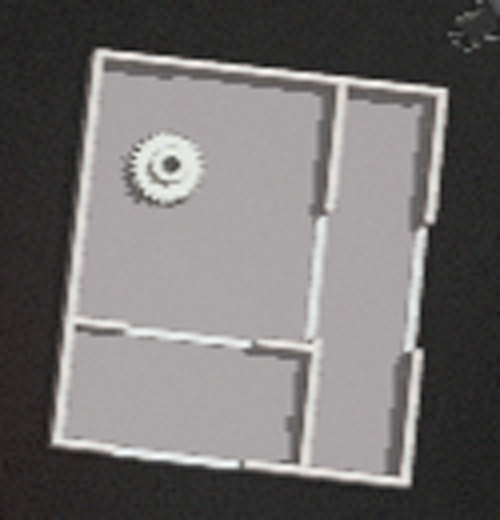

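The crop confirms the choice: the white bar at (319,263) has a round and an oblong hole and measures 85x30 mm. The steel tweezers at (330,185) measure 126x16 mm. The tray measures 179x157 mm at yaw -0.107, with the long compartment on the −y side and the cross slot on the near side. I'll go above the tweezers first, as asked.

```bash
python3 -m inch '[2.54,-1.94,-0.5,0.025, 2.54,-1.94,-0.5,0.025, 2.54,-1.94,-0.5,0.025, 2.54,-1.94,-0.5,0.025, 2.54,-1.94,-0.5,0.025, 2.54,-1.94,-0.5,0.025, 2.54,-1.94,-0.5,0.025, 2.54,-1.94,-0.5,0.025, 2.54,-1.94,-0.5,0.025, 2.54,-1.94,-0.5,0.025, 2.54,-1.94,-0.5,0.025, 2.54,-1.94,-0.5,0.025, 2.54,-1.94,-0.5,0.025, 2.54,-1.94,-0.5,0.025, 2.54,-1.94,-0.5,0.025, 2.54,-1.94,-0.5,0.025, 0,0,0,0, 0,0,0,0]' 45 40
python3 - <<'E'
from h import *
p,d=snap('wrist','w1')
E
```

```text
t: 2.4
tcp_pos: [0.5449, 0.2989, 0.17]
tool_rot: [-0.087, 0.996, 0.0, -0.001]
force: [-1.1, 1.1, 0.2]
finger_gap: 0.451
```

View pics/w1.png

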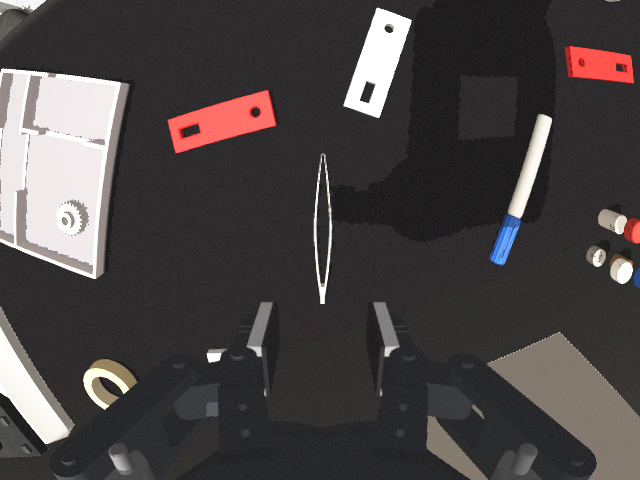

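The wrist view shows the tweezers from (323,154) to (322,303), aligned with the jaws. The white bracket is at (378,62) and the red one at (221,122). I'll measure from this view too.

Run:
```python
from h import *
f=np.load('pics/w1.npz');p=f['p'].astype(int)
def blob(roi,n,z,th):
    x0,y0,x1,y1=roi; m=p[y0:y1,x0:x1].min(2)>th
    v,u=np.nonzero(m); P=castw(f,np.c_[u+x0,v+y0],z); print(n,len(u),rect(P)); return P
P=blob((305,145,345,310),'tw',.006,80)
e=castw(f,[[323,155],[322,302]],.005);print(e.round(4))
blob((335,5,412,120),'br',.008,110)
```

```text
tw 900 (array([546.8, 299. ]), array([126.5,  15.2]), np.float64(0.165))
[[0.486  0.2888 0.005 ]
 [0.6087 0.3094 0.005 ]]
br 3785 (array([405.9, 316.8]), array([84.9, 29.3]), np.float64(-0.139))
```

```bash
python3 -m inch '[0.16,-0.04,-2,0, 0,0,-3,0, 0,0,-3,0, 0,0,-3,0, 0,0,-2,0, 0,0,-1,0, 0,0,-0.5,0, 0,0,0,0]' 35; python3 -m inch '[0,0,-0.2,0, 0,0,-0.15,0, 0,0,0,0]'
```

```text
t: 3.45
tcp_pos: [0.5476, 0.2986, 0.0257]
tool_rot: [-0.088, 0.996, 0.0, 0.0]
force: [0.1, 0.2, 0.7]
finger_gap: 0.349
t: 3.82
tcp_pos: [0.5474, 0.2985, 0.022]
tool_rot: [-0.087, 0.996, 0.0, 0.0]
force: [0.4, 0.0, -0.5]
finger_gap: 0.349
```

```bash
python3 -m inch '[0,0,0,0, 0,0,0,0, 0,0,0,0, 0,0,0,0, 0,0,0,0, 0,0,0,0]' 0 35
python3 - <<'E'
from h import *
snap('wrist','w2')
E
```

```text
t: 4.58
tcp_pos: [0.5474, 0.2985, 0.022]
tool_rot: [-0.087, 0.996, 0.0, 0.0]
force: [0.6, -0.7, 3.8]
finger_gap: 0.138
```

View pics/w2.png

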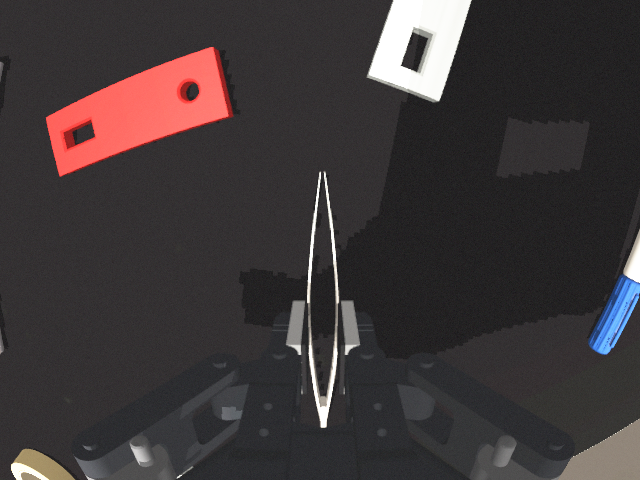

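The tweezers sit between the pads at 11.7 mm, as expected. I'll lift and carry them over the long compartment.

```bash
python3 -m inch '[0,0,0.5,0, 0,0,1,0, 0,0,2,0, 0,0,2.5,0, 0,0,2.5,0, 0,0,1.5,0, 0,0,0,0]'; python3 -m inch '[-0.1,-0.9,0,0, -0.15,-1.7,0,-0.02, -0.15,-1.7,0,-0.02, -0.15,-1.7,0,-0.02, -0.15,-1.7,0,-0.02, -0.15,-1.7,0,-0.02, -0.15,-1.7,0,-0.02, -0.15,-1.7,0,-0.02, -0.15,-1.7,0,-0.02, -0.15,-1.7,0,-0.02, -0.15,-1.7,0,-0.02, -0.15,-1.7,0,-0.02, -0.15,-1.7,0,-0.02, -0.15,-1.7,0,-0.02, -0.15,-1.7,0,-0.02, -0.15,-1.7,0,0, -0.15,-1.7,0,0, -0.15,-1.7,0,0, -0.15,-1.7,0,0]'; python3 -m inch '[-0.06,-0.8,0,0, 0,0,0,0, 0,0,0,0]'
 python3 - <<'E'
from h import *
snap('wrist','w3');snap('side','s3')
E
```

```text
t: 5.5
tcp_pos: [0.5482, 0.2988, 0.1237]
tool_rot: [-0.088, 0.996, 0.0, 0.002]
force: [0.3, -1.0, -1.2]
finger_gap: 0.135
t: 7.88
tcp_pos: [0.5192, -0.0177, 0.1218]
tool_rot: [0.052, 0.999, 0.0, 0.0]
force: [-0.7, 0.7, 0.3]
finger_gap: 0.137
t: 8.25
tcp_pos: [0.5186, -0.0242, 0.1218]
tool_rot: [0.052, 0.999, 0.0, -0.0]
force: [0.4, 1.6, -0.5]
finger_gap: 0.136
```

View pics/w3.png

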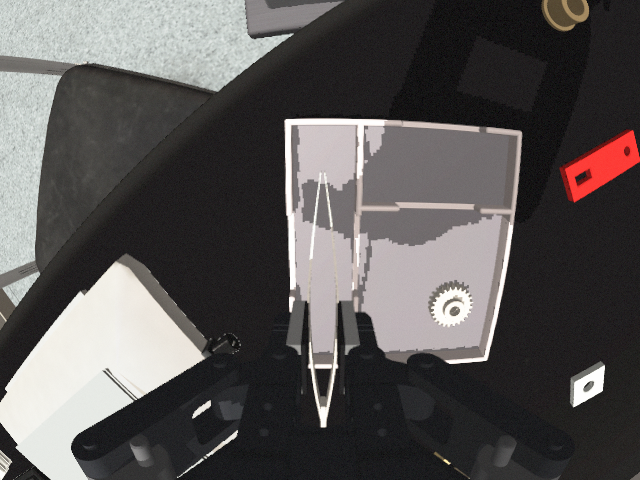

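View pics/s3.png

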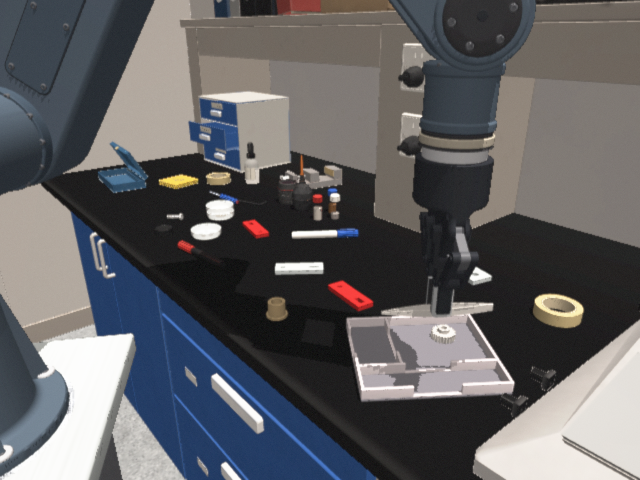

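The wrist view shows the tweezers over the left (long) compartment. Tray corners are near (287,120), (521,132) and (488,358). I'll check the tray pose from them.

Run:
```python
from h import *
f=np.load('pics/w3.npz')
q=castw(f,[[286,119],[522,131],[488,359]],.018)[:,:2]
print(q.round(4),np.linalg.norm(q[0]-q[1]),np.linalg.norm(q[1]-q[2]),'centre',(q[0]+q[2])/2, np.arctan2(*(q[2]-q[1])[::-1]),np.arctan2(*(q[1]-q[0])[::-1])-np.pi/2)
# tweezer ends as held, tip at z~.10
from scipy.spatial.transform import Rotation as Ro
e=castw(f,[[323,174],[323,426]],.105); print(e.round(4),e.mean(0))
c=np.array([.5246,.0293]);a=-.107;R=np.array([[np.cos(a),-np.sin(a)],[np.sin(a),np.cos(a)]])
for c in (c,(q[0]+q[2])/2): print('long',c+R@[0,-.054],'cross',c+R@[-.06,.022])
print(Ro.from_quat(f['rot']).as_euler('xyz'))
```

```text
[[ 0.4305 -0.037 ]
 [ 0.4469  0.1158]
 [ 0.6212  0.0978]] 0.15370052335682993 0.17523638454152307 centre [0.52586026 0.03043203] -0.10284540867213747 -0.10721173349871638
[[ 0.4558 -0.0176  0.105 ]
 [ 0.5817 -0.031   0.105 ]] [ 0.51873969 -0.02427458  0.105     ]
long [ 0.51883302 -0.02439117] cross [0.46729265 0.05758194]
long [ 0.52009328 -0.02325914] cross [0.46855291 0.05871397]
[ 3.14136725e+00 -2.58389527e-04  3.03704299e+00]
```

The tray pose agrees within about 1.3 mm. Lowering.

```bash
python3 -m inch '[0.07,0.05,-1,0, 0,0,-2,0, 0,0,-2.2,0, 0,0,-2,0, 0,0,-1,0, 0,0,-0.5,0, 0,0,-0.3,0, 0,0,0,0]';python3 -m inch '[0,0,-0.2,0, 0,0,-0.2,0, 0,0,-0.1,0, 0,0,0,0]'
```

```text
t: 9.35
tcp_pos: [0.5196, -0.0241, 0.0321]
tool_rot: [0.052, 0.999, -0.0, 0.0]
force: [0.7, 0.2, -0.3]
finger_gap: 0.136
t: 9.85
tcp_pos: [0.5193, -0.024, 0.0268]
tool_rot: [0.052, 0.999, 0.0, -0.0]
force: [0.1, 0.6, -0.9]
finger_gap: 0.145
```

```bash
python3 -m inch '[0,0,-0.06,0, 0,0,0,0]'; python3 -m inch '[0,0,0,0, 0,0,0,0, 0,0,0,0]' 30; python3 -m inch '[0,0,1,0, 0,0,2,0, 0,0,3,0, 0,0,3,0, 0,0,3,0, 0,0,0,0]'
 python3 - <<'E'
from h import *
snap('wrist','w4')
E
```

```text
t: 10.1
tcp_pos: [0.5194, -0.024, 0.0262]
tool_rot: [0.052, 0.999, -0.0, -0.0]
force: [0.3, 0.3, -0.9]
finger_gap: 0.14
t: 10.48
tcp_pos: [0.5194, -0.0241, 0.0262]
tool_rot: [0.052, 0.999, -0.0, 0.0]
force: [-0.9, -0.0, -0.5]
finger_gap: 0.3
t: 11.22
tcp_pos: [0.5209, -0.0244, 0.1489]
tool_rot: [0.052, 0.999, -0.001, 0.003]
force: [0.4, -0.4, -0.5]
finger_gap: 0.299
```

View pics/w4.png

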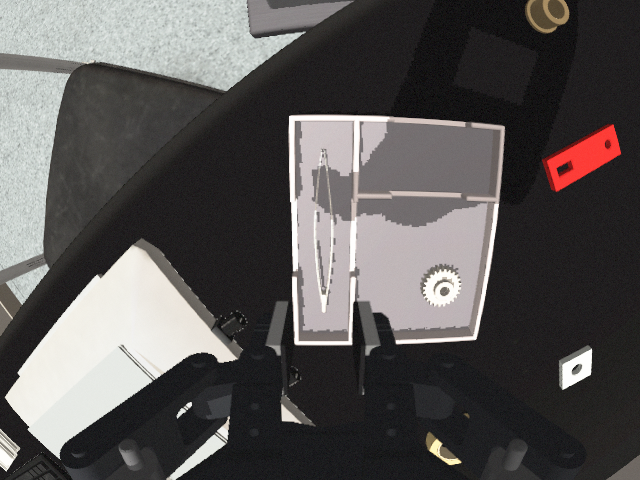

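The tweezers lie straight in the long compartment, from (323,150) to (324,312). Now to the bracket.

```bash
python3 -m inch '[-0.3,0.85,0,0, -0.6,1.8,0,-0.002, -0.6,1.8,0,-0.002, -0.6,1.8,0,-0.002, -0.6,1.8,0,-0.002, -0.6,1.8,0,-0.002, -0.6,1.8,0,-0.002, -0.6,1.8,0,-0.002, -0.6,1.8,0,-0.002, -0.6,1.8,0,-0.002, -0.6,1.8,0,-0.002, -0.6,1.8,0,-0.002, -0.6,1.8,0,-0.002, -0.6,1.8,0,-0.002, -0.6,1.8,0,-0.002, -0.6,1.8,0,-0.002, -0.6,1.8,0,-0.002, -0.6,1.8,0,-0.002, -0.6,1.8,0,0, -0.3,0.85,0,0]' 55; python3 -m inch '[0,0,0,0, 0,0,0,0]'
 python3 - <<'E'
from h import *
snap('wrist','w5')
f=np.load('pics/w5.npz')
p=f['p'].astype(int); m=(p.min(2)>110).astype(np.uint8)
n,l,st,c=cv2.connectedComponentsWithStats(m)
for i in range(1,n):
    if st[i,4]>500:
        v,u=np.nonzero(l==i); r=rect(castw(f,np.c_[u,v],.008))
        if r[1][0]<120: print(c[i].round(),r)
print(f['pos'],f['rot'])
E
```

```text
t: 13.78
tcp_pos: [0.4044, 0.3182, 0.1462]
tool_rot: [0.069, 0.998, 0.0, 0.0]
force: [0.6, 0.5, 0.8]
finger_gap: 0.544
t: 14.02
tcp_pos: [0.4053, 0.3167, 0.1462]
tool_rot: [0.069, 0.998, -0.0, -0.0]
force: [-0.8, -0.3, 0.6]
finger_gap: 0.552
[23. 13.] (array([166.6,  86.8]), array([101.6,  39.7]), np.float64(1.119))
[550.  18.] (array([249.8, 522.5]), array([68.8, 35.6]), np.float64(-1.457))
[630.  47.] (array([260.8, 612.5]), array([63.7, 30.7]), np.float64(-0.215))
[126. 203.] (array([353.5, 168.7]), array([40.8, 30.9]), np.float64(-1.298))
[323. 235.] (array([405.1, 316.7]), array([84.4, 29. ]), np.float64(-0.134))
[506. 271.] (array([457. , 462.9]), array([96.2, 15.9]), np.float64(-0.096))
[0.4053448  0.31666126 0.14618834] [ 6.94138570e-02  9.97587939e-01 -1.37648083e-04 -4.31566981e-05]
```

View pics/w5.png

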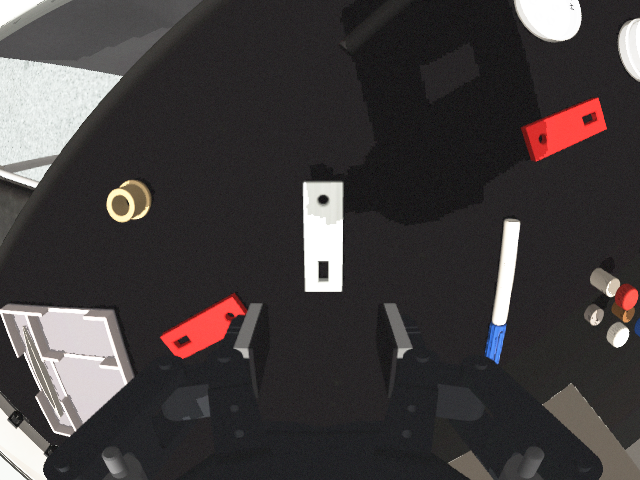

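The bracket at (323,236) measures (405,317) mm, 84x29 mm, yaw -0.134, and it's centred under the jaws. Descending.

```bash
python3 -m inch '[0,0,-2,0, 0,0,-3,0, 0,0,-3,0, 0,0,-2,0, 0,0,-1,0, 0,0,-0.7,0, 0,0,-0.4,0, 0,0,0,0]'; python3 -m inch '[0,0,-0.2,0, 0,0,-0.15,0, 0,0,0,0]'; python3 -m inch '[0,0,0,0, 0,0,0,0, 0,0,0,0, 0,0,0,0, 0,0,0,0]' 0 60
```

```text
t: 15.08
tcp_pos: [0.4056, 0.317, 0.0254]
tool_rot: [0.069, 0.998, 0.0, 0.0]
force: [-0.3, 0.5, -0.2]
finger_gap: 0.549
t: 15.45
tcp_pos: [0.4054, 0.317, 0.0218]
tool_rot: [0.069, 0.998, 0.0, 0.0]
force: [-0.3, -0.5, -0.2]
finger_gap: 0.546
t: 16.08
tcp_pos: [0.4054, 0.317, 0.0221]
tool_rot: [0.069, 0.998, 0.0, 0.0]
force: [-0.8, -0.2, 5.3]
finger_gap: 0.297
```

```bash
python3 -m inch '[0,0,0.5,0, 0,0,1,0, 0,0,2,0, 0,0,2.5,0, 0,0,2.5,0, 0,0,1.5,0, 0,0,0,0]'; python3 -m inch '[0.31,-1.3,0,-0.077, 0.31,-1.3,0,-0.077, 0.31,-1.3,0,-0.077, 0.31,-1.3,0,-0.077, 0.31,-1.3,0,-0.077, 0.31,-1.3,0,-0.077, 0.31,-1.3,0,-0.077, 0.31,-1.3,0,-0.077, 0.31,-1.3,0,-0.077, 0.31,-1.3,0,-0.077, 0.31,-1.3,0,-0.077, 0.31,-1.3,0,-0.077, 0.31,-1.3,0,-0.077, 0.31,-1.3,0,-0.077, 0.31,-1.3,0,-0.077, 0.31,-1.3,0,-0.077, 0.31,-1.3,0,-0.077, 0.31,-1.3,0,-0.077, 0.31,-1.3,0,-0.077, 0.31,-1.2,0,-0.077]'; python3 -m inch '[0,0,0,0, 0,0,0,0, 0,0,0,0]'
 python3 - <<'E'
from h import *
snap('wrist','w6')
from scipy.spatial.transform import Rotation as Ro
f=np.load('pics/w6.npz'); y=Ro.from_quat(f['rot']).as_matrix()[:,1]; print('jaw',np.arctan2(y[1],y[0]),f['pos'])
E
```

```text
t: 16.95
tcp_pos: [0.406, 0.3173, 0.1228]
tool_rot: [0.069, 0.998, 0.001, 0.001]
force: [0.2, -0.6, -0.6]
finger_gap: 0.299
t: 19.45
tcp_pos: [0.4668, 0.0575, 0.1207]
tool_rot: [0.745, 0.667, -0.001, -0.001]
force: [0.2, 0.1, -0.2]
finger_gap: 0.295
t: 19.82
tcp_pos: [0.467, 0.0584, 0.1215]
tool_rot: [0.744, 0.668, -0.0, -0.0]
force: [-0.7, -0.8, 0.2]
finger_gap: 0.298
jaw -0.10686993970456461 [0.46695735 0.05840907 0.12148859]
```

View pics/w6.png

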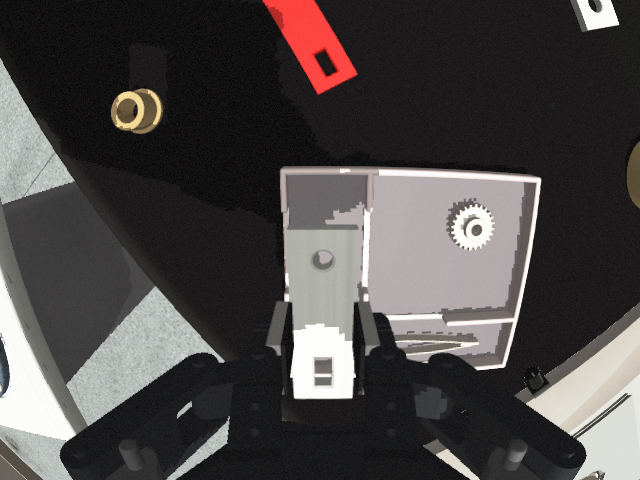

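The bracket is held straight over the cross slot: its near end is at (322,231), and the slot walls are at columns 285 and 368. Lowering.

```bash
python3 -m inch '[0.1,-0.03,-1,0, 0,0,-2,0, 0,0,-2.2,0, 0,0,-2,0, 0,0,-1,0, 0,0,-0.5,0, 0,0,-0.3,0, 0,0,0,0]';python3 -m inch '[0,0,-0.2,0, 0,0,-0.2,0, 0,0,-0.08,0, 0,0,0,0]'
```

```text
t: 20.88
tcp_pos: [0.4686, 0.0577, 0.032]
tool_rot: [0.744, 0.668, 0.0, 0.0]
force: [-1.4, 0.4, -0.1]
finger_gap: 0.299
t: 21.38
tcp_pos: [0.4683, 0.0577, 0.0269]
tool_rot: [0.744, 0.668, -0.0, -0.0]
force: [-0.4, 0.3, -0.9]
finger_gap: 0.299
```

```bash
python3 -m inch '[0,0,-0.07,0, 0,0,0,0]'; python3 -m inch '[0,0,0,0, 0,0,0,0, 0,0,0,0]' 48; python3 -m inch '[0,0,1,0, 0,0,2,0, 0,0,3,0, 0,0,3,0, 0,0,3,0, -1,3,2,0, -1,4,0,0, -1,5,0,0, -1,5,0,0, -1,5,0,0, 0,5,0,0, 0,0,0,0, 0,0,0,0]'
 python3 - <<'E'
from h import *
for n in('top','side','wrist'): snap(n,n+'7')
p=cv2.imread('pics/top7.png');cv2.imwrite('pics/c7.png',cv2.resize(p[130:260,420:545],None,fx=4,fy=4,interpolation=cv2.INTER_CUBIC))
p=cv2.imread('pics/side7.png');cv2.imwrite('pics/c7s.png',cv2.resize(p[300:410,330:520],None,fx=4,fy=4,interpolation=cv2.INTER_CUBIC))
E
```

```text
t: 21.62
tcp_pos: [0.4684, 0.0577, 0.0262]
tool_rot: [0.744, 0.668, -0.0, -0.0]
force: [0.5, -0.1, -0.8]
finger_gap: 0.296
t: 22.0
tcp_pos: [0.4684, 0.0576, 0.0262]
tool_rot: [0.744, 0.668, 0.0, 0.0]
force: [-0.0, 0.0, -0.7]
finger_gap: 0.48
t: 23.62
tcp_pos: [0.4177, 0.3272, 0.1664]
tool_rot: [0.744, 0.668, -0.001, 0.0]
force: [0.7, -0.5, -0.6]
finger_gap: 0.48
```

View pics/c7.png

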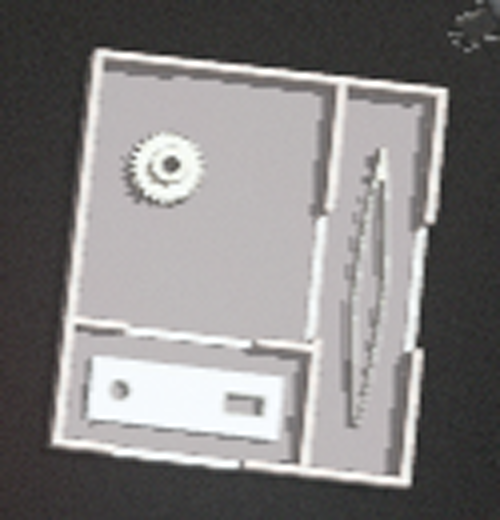

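View pics/c7s.png

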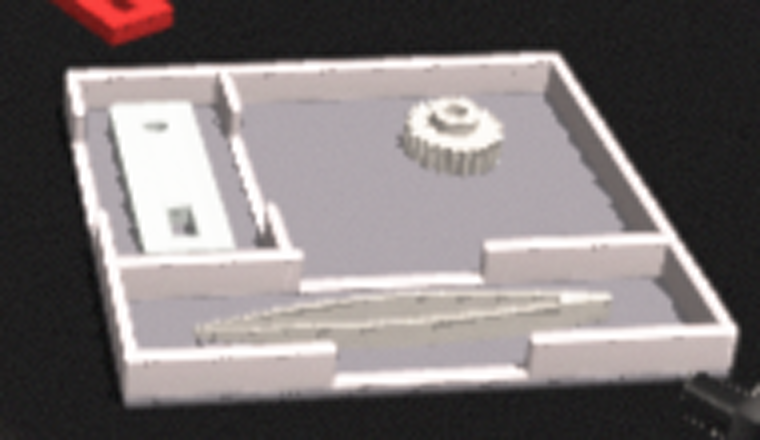

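View pics/top7.png

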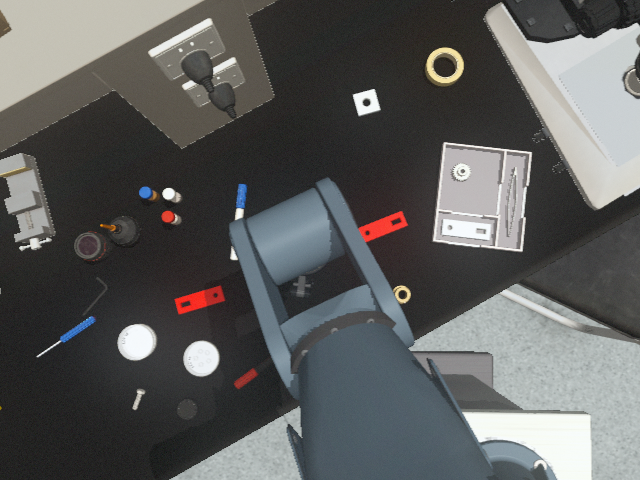

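The top and side crops show both parts in their compartments, flat and parallel to the walls. I'll run a numerical check before handing in.

Run:
```python
from h import *
F=np.load('pics/top7.npz');p=F['p'].astype(int)
e=cast('top',[[420+382/4,130+150/4],[420+352/4,130+426/4]],.010); d=e[1]-e[0]
print('tw',e.mean(0),np.linalg.norm(d),np.arctan(d[1]/d[0]))
q=p[215:245,438:498].min(2)>225; n,l,st,c=cv2.connectedComponentsWithStats(q.astype(np.uint8)); i=1+np.argmax(st[1:,4]); v,u=np.nonzero(l==i)
print('br',len(u),rect(cast('top',np.c_[u+438,v+215],.012)))
T=np.array(optics.camera_model('top')['camera_from_world']);R=T[:3,:3];C=-R.T@T[:3,3]
def h(mask_uv):
    K=optics.camera_model('top')['mtx'];z=F['d'][mask_uv[:,1],mask_uv[:,0]]
    r=np.c_[(mask_uv[:,0]-K[0][2])/K[0][0],-(mask_uv[:,1]-K[1][2])/K[1][1],-np.ones(len(z))]*z[:,None]
    return (r@R+C)
b=h(np.c_[u+438,v+215]); A=np.c_[b[:,:2]-b[:,:2].mean(0),np.ones(len(b))]; print('br plane',np.linalg.lstsq(A,b[:,2],rcond=None)[0])
fl=h(np.array([(x,y) for x in range(455,490) for y in range(190,205)])); print('floor z',np.median(fl[:,2]))
```

```text
tw [ 0.51656908 -0.02456504  0.01      ] 0.12402246075494389 -0.11778913494404128
br 642 (array([467.6,  56.6]), array([82.6, 27.3]), np.float64(1.466))
br plane [-2.81734192  0.95594201  0.01484173]
floor z 0.0038252299271208656
```

The slope looks corrupted by missing depth readings, so I'll redo it robustly.

Run:
```python
from h import *
F=np.load('pics/top7.npz');D=F['d'];p=F['p'].astype(int)
m=optics.camera_model('top');K=m['mtx'];T=np.array(m['camera_from_world']);R=T[:3,:3];C=-R.T@T[:3,3]
def pts(uv):
    z=D[uv[:,1],uv[:,0]];k=z>0;uv=uv[k];z=z[k]
    return (np.c_[(uv[:,0]-K[0][2])/K[0][0],-(uv[:,1]-K[1][2])/K[1][1],-np.ones(len(z))]*z[:,None])@R+C, (~k).sum()
for x in (446,454,462,470):
  P,n=pts(np.array([(a,b) for a in range(x-2,x+3) for b in range(226,233)])); print(x,n,np.median(P[:,2]).round(4))
P,n=pts(np.array([(a,b) for a in range(505,525) for b in range(160,240)]));
for x in(.45,.47,.49,.51,.53,.55,.57,.59):
  s=P[abs(P[:,0]-x)<.01]; s=s[abs(s[:,1]+.0244-(.5195-s[:,0])*.107)<.012]; print(x,len(s),np.percentile(s[:,2],[5,50,95,99]).round(4))
```

```text
446 0 0.0105
454 0 0.0122
462 0 0.0113
470 0 0.0121
0.45 50 [0.0016 0.0044 0.0065 0.0084]
0.47 116 [0.0011 0.0047 0.0092 0.0124]
0.49 125 [0.0011 0.0045 0.0117 0.0161]
0.51 133 [0.0016 0.0049 0.0126 0.0143]
0.53 150 [0.0014 0.0046 0.0141 0.016 ]
0.55 153 [0.0011 0.0049 0.0139 0.0164]
0.57 149 [0.0014 0.0047 0.0139 0.0155]
0.59 103 [0.0012 0.0039 0.0069 0.0075]
```

The bracket top is at about 12 mm (expected 12). The tweezers top is at about 13 mm (expected 13). Both are flat on the floor and the gripper is clear, so I'm handing in.

Run:
```python
from h import *
print(job.sign_off(), manip.sense()['t'])
```

```text
the job is handed in; nothing more can be done
the job is handed in; nothing more can be done
```

Both parts are in the tray, and I handed the job in at about 24 s of the 48 s allowed. I placed the tweezers first, in the long compartment, then the bracket in the crosswise one. The red look-alikes, the square plate and the gear stayed where they were.

Last checks, from the top and side pictures:
- **Tweezers:** they lie within about 3 mm of the compartment's centre and within 0.02 rad of its axis. Their top is roughly 13 mm above the worktop, as it should be when resting on the floor.
- **Bracket:** it lies within about 2 mm of the slot's centre and within 0.01 rad of its axis. Its top is at about 12 mm, also as expected.
- **Forces:** the forces reported at the end of each move never passed about 5 N, and the gripper was well clear at hand-in.

One check failed: my first tilt fit of the bracket gave a nonsense slope, and I did not find out why. Depth medians at four points along it then gave 10.5 to 12.2 mm, which I read as flat. The depth noise is about 2 mm, so a smaller tilt would not show.

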